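Find the rocking corner of the weighing slab and shim it

ROBOT

A 6-joint arm with a two-finger parallel gripper is mounted at the origin on the work surface. World frame = base frame: x ahead of the robot, y to its left, z up, the work surface at z = 0. Lengths are in m, angles in rad, forces in N, time in s.
With the tool pointing down it reaches from about 0.3 to 0.775 m from the base axis. Payload 14.6 kg.
Tool frame: the origin (TCP) lies midway between the tips of the shut fingers; the grasp point (between the pads) lies 19 mm behind it (ctrl.pinch_z is the distance from the TCP to the grasp point, in m); z points along the fingers, y is the line along which they close (so a half turn about z gives the same grasp; the last joint's range is limited). The gripper opens to 94 mm and grips with 3 to 60 N. Pads are 16 mm wide; open, the fingers measure 119 mm over their backs; the gripper's body (75 mm by 177 mm) begins 78 mm behind the grasp point.
Start: joints at [1.104, 0.3, 1.521, -0, 1.321, -0.067], TCP at [0.214, 0.507, 0.205] pointing down, gripper open.
Joint ranges: [-3.03, 3.03], [-0.79, 2.21], [0.23, 2.52], [-1.04, 4.18], [0, 3.07], [-2.55, 2.55]. Speed limits (rad/s): [2.22, 2.22, 2.57, 3.14, 3.14, 3.14].

INTERFACE

Orientations are given as a rotation vector (axis times angle).
In Python, from cell import ctrl gives the robot as it stands. The module is installed in compiled form; this text tells all that it offers.
- The arm moves only by the tool step_arm, never from a script. Its argument "targets" is a list of rows, each an object with "offset": the shift along the world's x, y, z in units of 0.3 m (1.0 is 0.3 m), a list of three; "rot": the turn, a rotation vector about the world's x, y, z in units of 90 degrees (1.0 is 90 degrees), a list of three. A call has 1 to 5 rows; each row is the pose to reach, as a shift and turn from the pose commanded when the call began; what a row does not reach only later rows make up. A row lasts 1/8 s, in which the tool goes at most 62.5 mm and 10.7 degrees, less where a joint would pass 70% of its speed; a pose out of reach is approached as far as the arm can. A call with a number of a shift or a turn outside -1 to 1 is refused whole. A call with a gripper value outside its range is refused whole. "grip" is the opening, from 0 (shut) to 1 (fully open), set as the call begins (left out, the last holds). The fingers move at their own pace and stop on an object; "force" is the grip in N (left out, the last holds). Time passes only in rows, so rows that repeat a pose let the fingers close. It gives the time, the measured TCP pose, the force, the opening and the grip force at its end, in the units of the state.
- ctrl.get_state(): the state, without advancing time (a new reading comes with each control period).
- ctrl.grab_frame(name): name is "scene" or "top" or "wrist"; returns a dict with "img" (420x560x3 uint8, red, green, blue), "K" (3x3 intrinsics, pixels), "extrinsics" (4x4, takes a point from world to camera coordinates). Camera axes: x right, y up, looking along -z (the intrinsics and any distortion apply to the point x, -y, -z); pixel columns grow to the right and rows downward; lengths in m; the calibration is good to about 2 mm. A picture is of the moment at which its call begins. There is no depth.
- ctrl.finish_job(): hands the job in; it is judged then, once.
The state is a dict: "time_s": time; "joint_pos": joint angles; "joint_velocities": joint speeds; "effort": joint torques, N m; "tool_pos": TCP position; "orientation": TCP orientation; "wrist_force": force on the tool from outside, world axes, zero at the start; "torque": the same for the moment, N m; "width": finger opening in m; "grip_force": force on a finger pad.
Only numpy, scipy, OpenCV 4.12 (cv2) and the standard library are available. Lean on these libraries where they do the work, as an engineer would, in place of code of your own. Each camera call takes 0.05 s, during which the arm holds its last target. There are 200 camera calls.

TASK

The marble slab for the balance rocks on one corner. Press down on its corners with a fingertip to find the one that gives, then push that corner's brass shim straight in until its heel is flush with the side of the slab, and press that corner once more to make sure that it now stands firm. Only press and push, lift nothing, leave the other three shims, the slab and the things on and around it where they are, and finish clear of everything.

Things in the scene. Friction and masses are not known exactly. Their poses are not given: they have to be found in the camera images.
- slab: Grey-white marble slab, 200 (its x) x 250 (its y) x 22 mm, 3 kg, loose on four hidden rubber feet: underside 14 mm, top 36 mm above the black bench. Origin at the centre of its underside; x points away from the robot, y to the left, z up. Three corners stand firm; one (it varies, and does not show) has a soft foot: pressed slowly, it gives about 4.5 mm under some 3 N, then stops; let go, it springs back.
- corner_a (a point): Where to press the far left corner of the slab: a point on the slab's top face above that corner's foot, 22 mm in from the end face and 25 mm in from the left or right side face. It moves with the slab.
- corner_b (a point): Where to press the far right corner of the slab: a point on the slab's top face above that corner's foot, 22 mm in from the end face and 25 mm in from the left or right side face. It moves with the slab.
- corner_c (a point): Where to press the near right corner of the slab: a point on the slab's top face above that corner's foot, 22 mm in from the end face and 25 mm in from the left or right side face. It moves with the slab.
- corner_d (a point): Where to press the near left corner of the slab: a point on the slab's top face above that corner's foot, 22 mm in from the end face and 25 mm in from the left or right side face. It moves with the slab.
- shim_a_heel (a point): Centre of the heel face (30 x 13 mm, 7 mm above the bench) of the far left corner's loose brass wedge shim, 60 mm long, 140 g, 13.2 mm thick at the heel, 5 at the nose. Its x axis runs from heel to nose. The nose starts about 18 mm under the slab's left (+y) side, 50 mm from mid-side; it slides in easily along the slab's -y. Flush: this point is at the side face, 125 mm from the slab's middle.
- shim_b_heel (a point): Centre of the heel face (30 x 13 mm, 7 mm above the bench) of the far right corner's loose brass wedge shim, 60 mm long, 140 g, 13.2 mm thick at the heel, 5 at the nose. Its x axis runs from heel to nose. The nose starts about 18 mm under the slab's right (-y) side, 50 mm from mid-side; it slides in easily along the slab's +y. Flush: this point is at the side face, 125 mm from the slab's middle.
- shim_c_heel (a point): Centre of the heel face (30 x 13 mm, 7 mm above the bench) of the near right corner's loose brass wedge shim, 60 mm long, 140 g, 13.2 mm thick at the heel, 5 at the nose. Its x axis runs from heel to nose. The nose starts about 18 mm under the slab's right (-y) side, 50 mm from mid-side; it slides in easily along the slab's +y. Flush: this point is at the side face, 125 mm from the slab's middle.
- shim_d_heel (a point): Centre of the heel face (30 x 13 mm, 7 mm above the bench) of the near left corner's loose brass wedge shim, 60 mm long, 140 g, 13.2 mm thick at the heel, 5 at the nose. Its x axis runs from heel to nose. The nose starts about 18 mm under the slab's left (+y) side, 50 mm from mid-side; it slides in easily along the slab's -y. Flush: this point is at the side face, 125 mm from the slab's middle.
- level: Bystander: round bull's-eye spirit level, 42 mm across and 14 mm high, standing loose near the middle of the slab. Origin at the centre of its underside.
- weight: Bystander: knobbed steel 200 g calibration weight, 33 mm across, 52 mm tall, on the bench between robot and slab. Origin at the centre of its underside.
- jug: Bystander: translucent plastic measuring jug with blue marks and a handle, 82 mm across, 90 mm tall, on the bench beyond the slab. Origin at the centre of its underside.
- jar: Bystander: amber glass jar with a blue cap, 60 mm across, 85 mm tall, on the bench beyond the slab. Origin at the centre of its underside.
Not all that is in view belongs to the job. What is shaped like the part that bears shim_c_heel but red is not meant. What is shaped like the part that bears shim_a_heel but orange is not meant.

How it is judged:
By the outcome, as a careful person would: the job done as asked, in the order asked, and still so for the second after the job is handed in, with the robot touching nothing.
It also fails if it takes over 72 s, if anything falls off the work surface, if the arm or the gripper's body presses on something with over 40 N, if the wrist force passes 120 N, or if a joint passes its speed limit or range.

## Working session

There is one attempt and no reset: what is moved stays moved. The work goes in short steps, Python scripts to look and compute and a tool call to move; the robot and the scene stay as the last step left them, time stands still between calls to the robot, and variables do not carry over. Pictures are saved under pics/ and viewed, at most 10 in all, crops included, and the job is handed in when it is done.

Besides the shell and the picture viewer there is one more tool, called after "Emit:" by a JSON object that holds its "fn" and its "kwargs", one argument or row to a line. step_arm: Moves the arm, as the interface text tells. Its arguments: {"type":"object","properties":{"targets":{"type":"array"},"grip":{"type":"number"},"force":{"type":"number"}},"required":["targets"]}

```bash
mkdir -p pics
python3 - <<'E'
from cell import ctrl
import cv2,numpy as np
s=ctrl.get_state();print(s)
for n in("scene","top"):
    f=ctrl.grab_frame(n);np.savez(f"pics/{n}0.npz",**{k:f[k] for k in("img","K","extrinsics")})
    cv2.imwrite(f"pics/{n}0.png",f["img"][:,:,::-1]);print(n,f["K"],f["extrinsics"],[k for k in f])
E
```

```text
{'time_s': 0.0, 'joint_pos': array([ 1.10444205e+00,  3.00502298e-01,  1.52159620e+00, -5.76539879e-06,
        1.32068233e+00, -6.65991463e-02]), 'joint_velocities': array([ 1.16362745e-03, -5.30244880e-04,  9.39705940e-05, -1.90065814e-03,
        1.09383228e-03,  4.60079274e-04]), 'effort': array([ 2.06467776e-03, -5.31797898e+01, -3.52752221e+01,  7.09346286e-02,
        2.42553593e-02, -7.89992328e-05]), 'tool_pos': array([0.21394012, 0.50639687, 0.20486282]), 'orientation': array([-6.23697772e-01, -3.07874492e+00,  1.80263789e-03]), 'wrist_force': array([ 0.80655058,  0.50005442, -0.07704586]), 'torque': array([ 0.00700689, -0.00220421, -0.03213701]), 'grip_force': 0.0, 'width': 0.09423662014437473}
scene [[383.95392608   0.         275.38156301]
 [  0.         383.95392608 216.55614312]
 [  0.           0.           1.        ]] [[-0.16809456  0.98575964  0.00470644  0.0842238 ]
 [-0.84038081 -0.14579648  0.52201866  0.47990408]
 [ 0.51527111  0.0837933   0.85292108 -1.14540356]
 [ 0.          0.          0.          1.        ]] ['img', 'K', 'extrinsics']
top [[394.11037594   0.         275.11364588]
 [  0.         394.11037594 210.8552073 ]
 [  0.           0.           1.        ]] [[-0.00826512 -0.99892747 -0.0455587   0.0532817 ]
 [ 0.98522285 -0.01592943  0.17053502 -0.60204605]
 [-0.17107784 -0.04347598  0.98429783 -0.63793259]
 [ 0.          0.          0.          1.        ]] ['img', 'K', 'extrinsics']
```

View pics/top0.png

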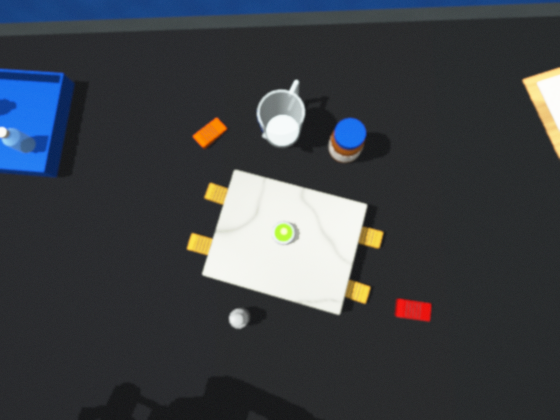

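View pics/scene0.png

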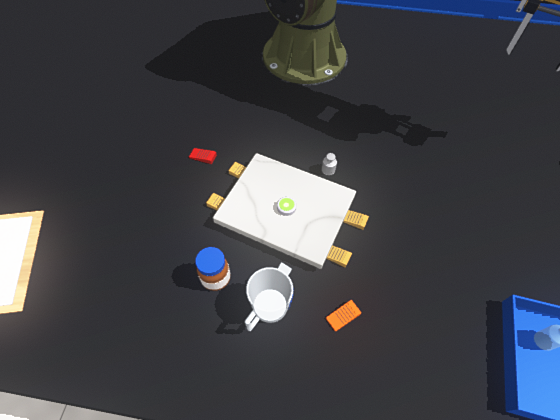

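The top view shows the slab with corners at about (233,171), (367,205), (342,313) and (204,276). The four yellow shims are at (217,193), (200,244), (370,237) and (358,291). The weight is at (239,318), the jug at (282,118) and the jar at (347,140). The red and orange decoys lie apart, and the scene view agrees.

```bash
cat > h.py <<'E'
import numpy as np,cv2
def ray(px,K,E,z):
    px=np.atleast_2d(px).astype(float)
    d=np.c_[(px[:,0]-K[0,2])/K[0,0],-(px[:,1]-K[1,2])/K[1,1],-np.ones(len(px))]@E[:3,:3]
    c=-E[:3,:3].T@E[:3,3]
    return c+d*((z-c[2])/d[:,2])[:,None]
def proj(P,K,E):
    c=np.atleast_2d(P)@E[:3,:3].T+E[:3,3]
    return np.c_[K[0,0]*c[:,0]/-c[:,2]+K[0,2],-K[1,1]*c[:,1]/-c[:,2]+K[1,2]]
def mask(img,lo,hi):
    return cv2.inRange(cv2.cvtColor(img,cv2.COLOR_RGB2HSV),lo,hi)
E
python3 - <<'E'
from h import *
for n in("top","scene"):
    f=np.load(f"pics/{n}0.npz");img,K,E=f["img"],f["K"],f["extrinsics"]
    m=mask(img,(0,0,110),(180,60,255))
    cs=cv2.findContours(m,0,2)[0]
    tgt=(284,232) if n=="top" else (287,205)
    c=[c for c in cs if cv2.contourArea(c)>3000 and cv2.pointPolygonTest(cv2.convexHull(c),tgt,False)>0][0]
    hull=cv2.convexHull(c)
    P=ray(hull[:,0],K,E,.036)[:,:2]
    r=cv2.minAreaRect((P*1000).astype(np.float32));print(n,"slab mm",r, cv2.boxPoints(r).round(1).tolist())
    my=mask(img,(17,120,80),(32,255,255))
    for c in cv2.findContours(my,0,2)[0]:
        if cv2.contourArea(c)<60: continue
        P=ray(c[:,0],K,E,.010)[:,:2]*1000
        r=cv2.minAreaRect(P.astype(np.float32));print(" shim",np.round(r[0],1),np.round(r[1],1),round(r[2],1),cv2.boundingRect(c))
    for nm,lo,hi,z in(("level",(30,120,100),(50,255,255),.014),("cap",(105,150,100),(125,255,255),.085)):
        for c in cv2.findContours(mask(img,lo,hi),0,2)[0]:
            if 60<cv2.contourArea(c)<2000: print(nm,ray(cv2.minEnclosingCircle(c)[0],K,E,z+(.036 if nm=="level" else 0)).round(3))
f=np.load("pics/top0.npz");print("jug,weight",ray([(282,118),(239,318)],f["K"],f["extrinsics"],.05).round(3))
E
```

```text
top slab mm ((554.7808227539062, 30.361183166503906), (252.06707763671875, 201.7412109375), 73.76339721679688) [[422.70001220703125, -62.400001525878906], [616.4000244140625, -118.80000305175781], [686.9000244140625, 123.19999694824219], [493.20001220703125, 179.60000610351562]]
 shim [461.7 -98.4] [40.2 34.7] 71.0 (346, 280, 25, 24)
 shim [551.4 190.4] [42.  34.9] 73.5 (186, 233, 26, 22)
 shim [ 558.7 -126.7] [39.6 35.5] 73.2 (359, 227, 25, 22)
 shim [646.7 160.7] [39.3 35.8] 71.9 (204, 182, 23, 23)
 shim [ 783.8 -456.8] [167.4  29.1] 10.5 (523, 74, 37, 84)
level [[0.565 0.033 0.05 ]]
cap [[ 0.731 -0.085  0.085]]
scene slab mm ((558.4213256835938, 31.038009643554688), (251.17507934570312, 207.83148193359375), 73.78484344482422) [[423.6000061035156, -60.5], [623.0999755859375, -118.5999984741211], [693.2999877929688, 122.5999984741211], [493.70001220703125, 180.60000610351562]]
 shim [645.1 157.2] [42.1 36.2] 71.8 (327, 246, 25, 21)
 shim [550.7 186.3] [45.6 37.5] 74.8 (344, 210, 25, 20)
 shim [ 557.9 -128.7] [31.9 36.2] 73.8 (206, 193, 18, 17)
 shim [ 461.8 -100.7] [32.  37.5] 71.9 (228, 162, 18, 16)
level [[0.565 0.034 0.05 ]]
cap [[0.84  0.433 0.085]]
cap [[ 0.733 -0.083  0.085]]
cap [[-0.16   0.669  0.085]]
cap [[-0.237  0.697  0.085]]
jug,weight [[0.776 0.032 0.05 ]
 [0.421 0.109 0.05 ]]
```

Emit:
{"fn": "step_arm", "kwargs": {
  "targets": [
    {"offset":[0.1,-0.12,-0.03],"rot":[0,0,-0.09]},
    {"offset":[0.2,-0.24,-0.07],"rot":[0,0,-0.18]},
    {"offset":[0.3,-0.36,-0.1],"rot":[0,0,-0.27]},
    {"offset":[0.4,-0.48,-0.13],"rot":[0,0,-0.36]},
    {"offset":[0.5,-0.6,-0.17],"rot":[0,0,-0.46]}
  ],
  "grip": 0
}}

```text
time_s: 0.72
tool_pos: [0.3648, 0.3253, 0.1541]
orientation: [1.678, 2.656, 0.0]
wrist_force: [1.7, 0.4, -0.8]
width: 0.0476
grip_force: 0.0
```

Emit:
{"fn": "step_arm", "kwargs": {
  "targets": [
    {"offset":[0.1,-0.12,-0.05],"rot":[0,0,-0.09]},
    {"offset":[0.2,-0.24,-0.1],"rot":[0,0,-0.18]},
    {"offset":[0.3,-0.36,-0.15],"rot":[0,0,-0.27]},
    {"offset":[0.4,-0.48,-0.2],"rot":[0,0,-0.36]},
    {"offset":[0.48,-0.595,-0.25],"rot":[0,0,-0.465]}
  ]
}}

```text
time_s: 1.35
tool_pos: [0.5089, 0.1467, 0.0787]
orientation: [-2.517, -1.88, 0.0]
wrist_force: [0.9, 0.3, -0.3]
width: 0.0003
grip_force: 0.0
```

Emit:
{"fn": "step_arm", "kwargs": {
  "targets": [
    {"offset":[-0.003,0.004,-0.07],"rot":[0,0,0]},
    {"offset":[-0.003,0.004,-0.11],"rot":[0,0,0]},
    {"offset":[-0.003,0.004,-0.13],"rot":[0,0,0]},
    {"offset":[-0.003,0.004,-0.13],"rot":[0,0,0]}
  ]
}}

```text
time_s: 1.85
tool_pos: [0.5071, 0.1497, 0.0405]
orientation: [-2.511, -1.888, 0.0]
wrist_force: [-0.9, -0.5, -0.3]
width: 0.0005
grip_force: 0.0
```

Emit:
{"fn": "step_arm", "kwargs": {
  "targets": [
    {"offset":[0,0,-0.003],"rot":[0,0,0]},
    {"offset":[0,0,-0.006],"rot":[0,0,0]},
    {"offset":[0,0,-0.009],"rot":[0,0,0]},
    {"offset":[0,0,-0.012],"rot":[0,0,0]},
    {"offset":[0,0,-0.012],"rot":[0,0,0]}
  ]
}}

```text
time_s: 2.48
tool_pos: [0.5071, 0.1493, 0.0368]
orientation: [-2.512, -1.887, 0.0]
wrist_force: [0.4, -0.6, 0.9]
width: 0.0003
grip_force: 0.0
```

Emit:
{"fn": "step_arm", "kwargs": {
  "targets": [
    {"offset":[0,0,-0.002],"rot":[0,0,0]},
    {"offset":[0,0,-0.004],"rot":[0,0,0]},
    {"offset":[0,0,-0.006],"rot":[0,0,0]},
    {"offset":[0,0,-0.006],"rot":[0,0,0]}
  ]
}}

```text
time_s: 2.98
tool_pos: [0.5073, 0.1494, 0.0361]
orientation: [2.511, 1.887, 0.0]
wrist_force: [-7.1, -2.3, 15.0]
width: 0.0007
grip_force: 7.7
```

Corner d is firm (15 N without travel). Next is corner a.

Emit:
{"fn": "step_arm", "kwargs": {
  "targets": [
    {"offset":[0,0,0.05],"rot":[0,0,0]},
    {"offset":[0.05,-0.015,0.1],"rot":[0,0,0]},
    {"offset":[0.2,-0.06,0.1],"rot":[0,0,0]},
    {"offset":[0.36,-0.105,0.1],"rot":[0,0,0]},
    {"offset":[0.503,-0.149,0.1],"rot":[0,0,0]}
  ]
}}

```text
time_s: 3.6
tool_pos: [0.6597, 0.1041, 0.0658]
orientation: [2.511, 1.887, 0.001]
wrist_force: [0.3, 1.0, 0.3]
width: 0.0003
grip_force: 0.0
```

Emit:
{"fn": "step_arm", "kwargs": {
  "targets": [
    {"offset":[0,0,-0.05],"rot":[0,0,0]},
    {"offset":[0,0,-0.08],"rot":[0,0,0]},
    {"offset":[0,0,-0.08],"rot":[0,0,0]}
  ]
}}

```text
time_s: 3.98
tool_pos: [0.6569, 0.1051, 0.0403]
orientation: [-2.51, -1.887, 0.003]
wrist_force: [-0.7, -0.4, -0.4]
width: 0.0003
grip_force: 0.0
```

Emit:
{"fn": "step_arm", "kwargs": {
  "targets": [
    {"offset":[0,0,-0.005],"rot":[0,0,0]},
    {"offset":[0,0,-0.01],"rot":[0,0,0]},
    {"offset":[0,0,-0.015],"rot":[0,0,0]},
    {"offset":[0,0,-0.018],"rot":[0,0,0]},
    {"offset":[0,0,-0.018],"rot":[0,0,0]}
  ]
}}

```text
time_s: 4.6
tool_pos: [0.6582, 0.1047, 0.0359]
orientation: [2.511, 1.887, 0.0]
wrist_force: [-1.2, 0.2, 2.2]
width: 0.0009
grip_force: 1.1
```

Emit:
{"fn": "step_arm", "kwargs": {
  "targets": [
    {"offset":[0,0,-0.002],"rot":[0,0,0]},
    {"offset":[0,0,-0.004],"rot":[0,0,0]},
    {"offset":[0,0,-0.004],"rot":[0,0,0]}
  ]
}}

```text
time_s: 4.97
tool_pos: [0.6583, 0.1047, 0.0346]
orientation: [2.511, 1.887, 0.001]
wrist_force: [0.4, 2.1, 4.4]
width: 0.0005
grip_force: 1.9
```

Emit:
{"fn": "step_arm", "kwargs": {
  "targets": [
    {"offset":[0,0,-0.002],"rot":[0,0,0]},
    {"offset":[0,0,-0.004],"rot":[0,0,0]},
    {"offset":[0,0,-0.006],"rot":[0,0,0]},
    {"offset":[0,0,-0.006],"rot":[0,0,0]}
  ]
}}

```text
time_s: 5.48
tool_pos: [0.6584, 0.1047, 0.0328]
orientation: [2.511, 1.887, 0.001]
wrist_force: [2.7, 2.2, 4.9]
width: 0.0002
grip_force: 2.6
```

Corner a gives (3 mm so far at about 4 N). I'll press it to its stop.

Emit:
{"fn": "step_arm", "kwargs": {
  "targets": [
    {"offset":[0,0,-0.002],"rot":[0,0,0]},
    {"offset":[0,0,-0.004],"rot":[0,0,0]},
    {"offset":[0,0,-0.006],"rot":[0,0,0]},
    {"offset":[0,0,-0.007],"rot":[0,0,0]},
    {"offset":[0,0,-0.007],"rot":[0,0,0]}
  ]
}}

```text
time_s: 6.1
tool_pos: [0.6586, 0.1048, 0.0321]
orientation: [2.511, 1.887, 0.002]
wrist_force: [-2.3, 2.8, 16.3]
width: 0.0003
grip_force: 8.0
```

Emit:
{"fn": "step_arm", "kwargs": {
  "targets": [
    {"offset":[0,0,0.015],"rot":[0,0,0]},
    {"offset":[0,0,0.05],"rot":[0,0,0]},
    {"offset":[0,0,0.15],"rot":[0,0,0]},
    {"offset":[0.005,0.18,0.16],"rot":[0,0,0]},
    {"offset":[0.006,0.362,0.16],"rot":[0,0,0]}
  ]
}}

```text
time_s: 6.72
tool_pos: [0.6599, 0.2138, 0.0791]
orientation: [2.513, 1.885, -0.001]
wrist_force: [0.6, -0.7, -0.1]
width: 0.0004
grip_force: 0.0
```

Run:
```python
from cell import ctrl
from h import *
print({k:ctrl.get_state()[k].round(4) for k in("tool_pos","orientation")})
for n in("wrist","top","scene"):
    f=ctrl.grab_frame(n);np.savez(f"pics/{n}1.npz",**f)
    cv2.imwrite(f"pics/{n}1.png",f["img"][:,:,::-1])
    img,K,E=f["img"],f["K"],f["extrinsics"]
    for c in cv2.findContours(mask(img,(17,120,80),(32,255,255)),0,2)[0]:
        if cv2.contourArea(c)<60: continue
        P=ray(c[:,0],K,E,.0132)[:,:2]-[.555,.0305]
        a=np.radians(-16.24);L=P@np.array([[np.cos(a),-np.sin(a)],[np.sin(a),np.cos(a)]])*1000
        print(n,cv2.boundingRect(c),"local mm x",L[:,0].min().round(1),L[:,0].max().round(1),"y",L[:,1].min().round(1),L[:,1].max().round(1))
```

```text
{'tool_pos': array([0.6599, 0.2138, 0.0791]), 'orientation': array([ 2.5129e+00,  1.8851e+00, -6.0000e-04])}
wrist (280, 410, 125, 10) local mm x 47.8 148.4 y 37.6 46.4
wrist (272, 317, 6, 46) local mm x 41.6 45.6 y 91.2 130.3
wrist (285, 316, 6, 23) local mm x 51.6 55.5 y 112.4 131.1
wrist (119, 253, 53, 62) local mm x -68.0 -32.5 y 132.7 181.3
wrist (399, 188, 78, 65) local mm x 130.4 185.0 y 182.1 228.5
top (345, 280, 26, 24) local mm x -70.3 -36.7 y -168.7 -128.8
top (186, 233, 26, 22) local mm x -65.6 -30.8 y 130.8 172.6
top (359, 226, 24, 23) local mm x 30.1 63.5 y -168.3 -129.3
top (204, 183, 23, 22) local mm x 32.8 68.0 y 130.0 170.0
top (211, 120, 13, 12) local mm x 169.4 189.9 y 173.6 199.3
top (523, 74, 37, 84) local mm x 282.2 435.5 y -444.7 -356.1
scene (327, 300, 34, 30) local mm x 131.3 196.7 y 172.9 225.5
scene (327, 255, 22, 12) local mm x 46.5 71.3 y 126.5 167.5
scene (206, 193, 19, 17) local mm x 30.9 67.3 y -166.1 -134.1
scene (229, 162, 17, 16) local mm x -69.7 -31.6 y -166.1 -134.4
```

View pics/wrist1.png

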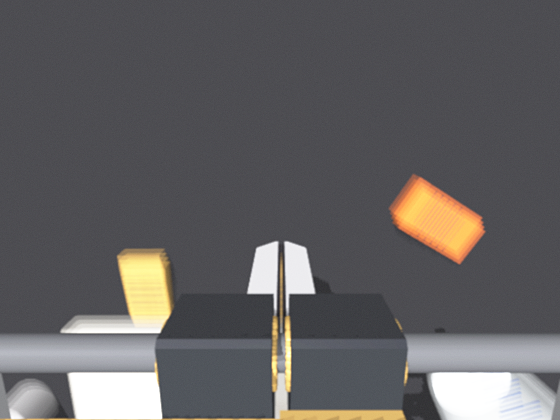

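The wrist view shows the fingers over the line of shim a, which is hidden behind the gripper. Shim d is at (145,285) and the orange decoy at (437,218), clear of the path. I'll go down behind the heel.

Emit:
{"fn": "step_arm", "kwargs": {
  "targets": [
    {"offset":[0.003,0,-0.08],"rot":[0,0,0]},
    {"offset":[0.003,0,-0.16],"rot":[0,0,0]},
    {"offset":[0.003,-0.001,-0.22],"rot":[0,0,0]},
    {"offset":[0.003,-0.001,-0.24],"rot":[0,0,0]},
    {"offset":[0.003,-0.001,-0.24],"rot":[0,0,0]}
  ]
}}

```text
time_s: 7.5
tool_pos: [0.6609, 0.2126, 0.0067]
orientation: [-2.512, -1.887, 0.0]
wrist_force: [0.2, 0.5, 0.4]
width: 0.0004
grip_force: 0.0
```

Emit:
{"fn": "step_arm", "kwargs": {
  "targets": [
    {"offset":[-0.006,-0.02,0],"rot":[0,0,0]},
    {"offset":[-0.012,-0.04,0],"rot":[0,0,0]},
    {"offset":[-0.018,-0.06,0],"rot":[0,0,0]},
    {"offset":[-0.023,-0.08,0],"rot":[0,0,0]},
    {"offset":[-0.029,-0.1,0],"rot":[0,0,0]}
  ]
}}

```text
time_s: 8.12
tool_pos: [0.652, 0.1826, 0.0067]
orientation: [-2.512, -1.887, -0.001]
wrist_force: [0.6, 0.8, -0.2]
width: 0.0008
grip_force: 0.5
```

```bash
cat > look.py <<'E'
from cell import ctrl
from h import *
import sys
s=ctrl.get_state();a=np.radians(-16.24);R=np.array([[np.cos(a),-np.sin(a)],[np.sin(a),np.cos(a)]])
print("tcp",s["tool_pos"].round(4),"local",((s["tool_pos"][:2]-[.555,.0305])@R*1000).round(1),s["wrist_force"].round(1))
for n in("top","scene"):
    f=ctrl.grab_frame(n);img,K,E=f["img"],f["K"],f["extrinsics"]
    u,v=proj([.645,.16,.02],K,E)[0].astype(int)
    cv2.imwrite(f"pics/{n}{sys.argv[1]}.png",cv2.resize(img[v-45:v+45,u-60:u+60,::-1],None,fx=4,fy=4,interpolation=cv2.INTER_CUBIC))
    for c in cv2.findContours(mask(img,(17,120,80),(32,255,255)),0,2)[0]:
        if cv2.contourArea(c)<8: continue
        L=(ray(c[:,0],K,E,.0132)[:,:2]-[.555,.0305])@R*1000
        if abs(L[:,0].mean())<90: print(n,"x",L[:,0].min().round(1),L[:,0].max().round(1),"y",L[:,1].min().round(1),L[:,1].max().round(1))
a=cv2.imread(f"pics/top{sys.argv[1]}.png");b=cv2.imread(f"pics/scene{sys.argv[1]}.png")
cv2.imwrite(f"pics/both{sys.argv[1]}.png",cv2.resize(np.hstack([a,b]),(800,300)))
E
python3 look.py 2
```

```text
tcp [0.652  0.1826 0.0067] local [ 50.6 173.2] [ 0.6  0.8 -0.2]
top x -70.8 -36.2 y -169.1 -129.2
top x 29.3 64.3 y -168.8 -129.3
top x 33.3 68.6 y 129.8 164.8
scene x 30.9 67.0 y -166.1 -134.7
scene x -69.7 -31.6 y -166.1 -135.1
```

View pics/both2.png

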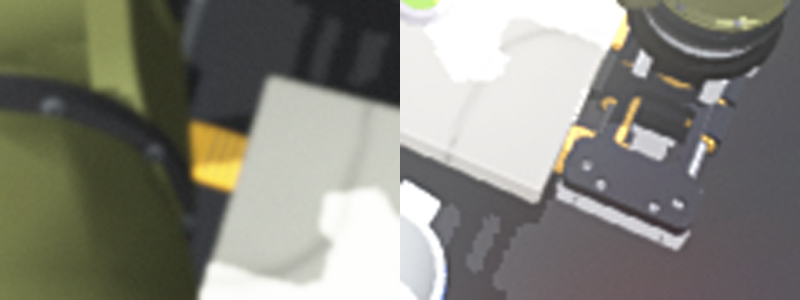

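The gripper hides the heel, and only the forward part of shim a shows, at (215,155) in the left crop. I'll push most of the way, then back off and measure.

Emit:
{"fn": "step_arm", "kwargs": {
  "targets": [
    {"offset":[-0.006,-0.02,0],"rot":[0,0,0]},
    {"offset":[-0.012,-0.042,0],"rot":[0,0,0]},
    {"offset":[-0.018,-0.063,0],"rot":[0,0,0]},
    {"offset":[-0.024,-0.085,0],"rot":[0,0,0]},
    {"offset":[-0.031,-0.106,0],"rot":[0,0,0]}
  ]
}}

```text
time_s: 8.85
tool_pos: [0.6427, 0.1507, 0.0066]
orientation: [-2.512, -1.887, -0.0]
wrist_force: [-0.0, 0.9, 0.5]
width: 0.0008
grip_force: 0.7
```

Emit:
{"fn": "step_arm", "kwargs": {
  "targets": [
    {"offset":[0,0,0],"rot":[0,0,0]}
  ]
}}

```text
time_s: 8.98
tool_pos: [0.6426, 0.1505, 0.0065]
orientation: [2.512, 1.887, -0.001]
wrist_force: [-0.5, -0.4, 0.4]
width: 0.0003
grip_force: 0.0
```

Emit:
{"fn": "step_arm", "kwargs": {
  "targets": [
    {"offset":[0.015,0.05,0],"rot":[0,0,0]},
    {"offset":[0.05,0.17,0.02],"rot":[0,0,0]},
    {"offset":[0.1,0.35,0.2],"rot":[0,0,0]},
    {"offset":[0.16,0.55,0.4],"rot":[0,0,0]},
    {"offset":[0.18,0.65,0.4],"rot":[0,0,0]}
  ]
}}

```text
time_s: 9.6
tool_pos: [0.6968, 0.3461, 0.1286]
orientation: [2.511, 1.886, 0.005]
wrist_force: [0.8, -0.1, 0.2]
width: 0.0006
grip_force: 0.0
```

```bash
python3 look.py 3
```

```text
tcp [0.6968 0.3461 0.1286] local [ 47.9 342.7] [ 0.8 -0.1  0.2]
top x -70.8 -36.0 y -169.1 -129.2
top x -65.6 -30.8 y 132.3 172.6
top x 29.3 64.7 y -169.6 -129.8
scene x -33.8 -28.2 y 145.7 170.2
scene x 30.9 67.0 y -166.9 -136.0
scene x -69.7 -31.6 y -166.3 -135.1
```

View pics/both3.png

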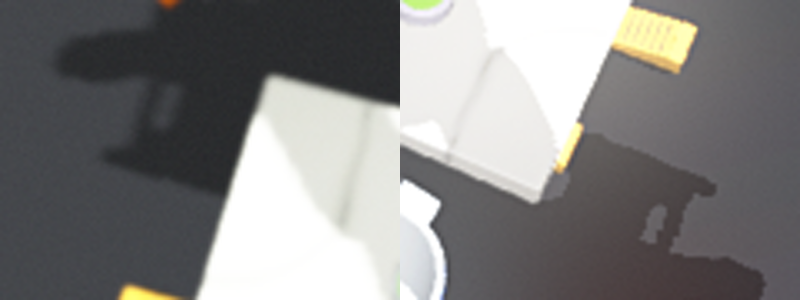

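Only a sliver of the heel shows now, at (570,148) in the scene crop, so it is nearly flush. I'll look from over the slab with the wrist camera.

Emit:
{"fn": "step_arm", "kwargs": {
  "targets": [
    {"offset":[-0.03,-0.18,0],"rot":[0,0,0]},
    {"offset":[-0.06,-0.36,0],"rot":[0,0,0]},
    {"offset":[-0.09,-0.54,0],"rot":[0,0,0]},
    {"offset":[-0.12,-0.7,0],"rot":[0,0,0]},
    {"offset":[-0.13,-0.805,0],"rot":[0,0,0]}
  ]
}}

```text
time_s: 10.32
tool_pos: [0.6565, 0.1006, 0.1251]
orientation: [-2.512, -1.886, 0.001]
wrist_force: [-0.5, 0.3, -0.4]
width: 0.0005
grip_force: 0.0
```

Emit:
{"fn": "step_arm", "kwargs": {
  "targets": [
    {"offset":[0,0,0],"rot":[0,0,0]},
    {"offset":[0,0,0],"rot":[0,0,0]}
  ]
}}

```text
time_s: 10.58
tool_pos: [0.6572, 0.1033, 0.1251]
orientation: [-2.511, -1.888, 0.0]
wrist_force: [0.1, 0.5, 1.3]
width: 0.0002
grip_force: 0.0
```

```bash
cat > heel.py <<'E'
from cell import ctrl
from h import *
import sys
a=np.radians(-16.24);R=np.array([[np.cos(a),-np.sin(a)],[np.sin(a),np.cos(a)]]);o=np.array([.555,.0305])
f=ctrl.grab_frame("wrist");img,K,E=f["img"],f["K"],f["extrinsics"]
cc=-E[:3,:3].T@E[:3,3];print("cam local",((cc[:2]-o)@R*1000).round(),cc[2].round(3))
def W(x,y,z): return [*(o+R@[x,y]),z]
for y,z in((.125,.036),(.125,.014),(.125,.0135),(.125,0),(.135,0),(.167,0)): print(y,z,proj([W(.035,y,z),W(.065,y,z)],K,E).round(1).tolist())
for c in cv2.findContours(mask(img,(14,100,60),(34,255,255)),0,2)[0]:
    if cv2.contourArea(c)<20: continue
    L=[((ray(c[:,0],K,E,z)[:,:2]-o)@R*1000) for z in(0,.0132)]
    print(cv2.boundingRect(c),[(l.min(0).round(1),l.max(0).round(1)) for l in L])
cv2.imwrite(f"pics/w{sys.argv[1]}.png",img[:,:,::-1])
E
python3 heel.py 4
```

```text
cam local [ 77. 171.] 0.305
0.125 0.036 [[224.4, 177.3], [265.0, 177.4]]
0.125 0.014 [[228.6, 172.7], [266.2, 172.8]]
0.125 0.0135 [[228.6, 172.6], [266.2, 172.7]]
0.125 0 [[230.9, 170.1], [266.9, 170.2]]
0.135 0 [[230.5, 158.1], [266.8, 158.1]]
0.167 0 [[229.2, 118.2], [266.5, 118.3]]
(0, 418, 83, 2) [(array([-206.1, -127.9]), array([-123.3, -126.5])), (array([-193.9, -115. ]), array([-114.7, -113.6]))]
(161, 410, 245, 10) [(array([ -43.7, -127.4]), array([ 202.1, -115.7])), (array([ -38.4, -114.5]), array([ 196.7, -103.3]))]
(404, 362, 4, 24) [(array([197.1, -86.2]), array([199.9, -60.1])), (array([191.9, -75.1]), array([194.6, -50.1]))]
(284, 316, 7, 76) [(array([ 79.9, -93.5]), array([ 86.1, -11. ])), (array([ 79.7, -82.1]), array([85.7, -3.1]))]
(271, 316, 7, 76) [(array([ 67.6, -93.6]), array([ 73.3, -11. ])), (array([ 68. , -82.1]), array([73.5, -3.1]))]
(228, 165, 40, 10) [(array([ 32.5, 121.7]), array([ 65.1, 129.3])), (array([ 34.5, 123.8]), array([ 65.7, 131.1]))]
(96, 114, 52, 61) [(array([-72.6, 121.5]), array([-34.9, 170.1])), (array([-66.1, 123.6]), array([-30. , 170.2]))]
(355, 37, 30, 40) [(array([134.4, 199.3]), array([155.5, 227.4])), (array([131.9, 198. ]), array([152.1, 224.9]))]
```

View pics/w4.png

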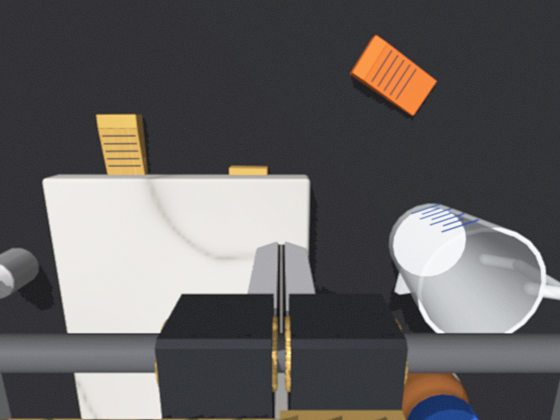

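The wrist view shows the heel of shim a standing slightly proud at (248,170), with the slab's edge at row ~176. I'll measure the gap from pixel profiles.

Run:
```python
import cv2
i=cv2.imread("pics/w4.png")
for c in(200,215,290): print(c,[int(v) for v in i[168:184,c-3:c+4,2].mean(1)])
for c in(235,248,262): print(c,[tuple(int(x) for x in v) for v in i[160:182,c-2:c+3].mean(1)])
```

```text
200 [49, 50, 50, 49, 47, 57, 108, 163, 175, 178, 197, 229, 240, 238, 235, 234]
215 [50, 51, 49, 49, 47, 57, 108, 163, 175, 177, 198, 229, 239, 237, 236, 234]
290 [49, 49, 50, 49, 47, 54, 100, 155, 171, 173, 190, 225, 237, 236, 233, 231]
235 [(53, 49, 50), (52, 49, 49), (53, 50, 49), (53, 47, 46), (53, 51, 54), (60, 84, 102), (73, 129, 162), (83, 152, 191), (99, 182, 226), (110, 200, 237), (111, 202, 238), (109, 200, 237), (109, 201, 238), (110, 200, 238), (126, 191, 228), (155, 170, 184), (165, 166, 168), (169, 174, 175), (187, 193, 195), (223, 227, 229), (233, 237, 239), (232, 235, 237)]
248 [(52, 49, 50), (53, 50, 50), (53, 50, 51), (52, 48, 48), (53, 50, 51), (56, 74, 88), (69, 118, 145), (80, 146, 183), (97, 175, 221), (109, 199, 237), (111, 203, 239), (110, 202, 238), (109, 201, 238), (110, 201, 239), (125, 192, 230), (154, 171, 185), (165, 167, 168), (169, 173, 175), (186, 191, 194), (220, 225, 227), (232, 237, 239), (231, 235, 237)]
262 [(53, 50, 50), (53, 49, 49), (53, 51, 50), (53, 48, 48), (55, 50, 51), (55, 66, 76), (65, 105, 130), (79, 141, 178), (92, 168, 213), (109, 198, 239), (112, 204, 241), (112, 202, 239), (112, 204, 240), (110, 203, 240), (126, 194, 231), (154, 171, 186), (164, 167, 167), (167, 171, 172), (185, 190, 194), (220, 225, 226), (233, 236, 238), (231, 235, 237)]
```

The heel is about 4.8 mm proud, so I go back behind it, tilted slightly so that only the tip leads, and push the remainder.

Emit:
{"fn": "step_arm", "kwargs": {
  "targets": [
    {"offset":[-0.01,0.12,0],"rot":[-0.03,0.01,0]},
    {"offset":[-0.027,0.239,0],"rot":[-0.067,0.02,0]},
    {"offset":[-0.027,0.239,-0.1],"rot":[-0.067,0.02,0]},
    {"offset":[-0.027,0.239,-0.25],"rot":[-0.067,0.02,0]},
    {"offset":[-0.027,0.239,-0.36],"rot":[-0.067,0.02,0]}
  ]
}}

```text
time_s: 11.25
tool_pos: [0.6482, 0.1755, 0.0151]
orientation: [2.456, 1.849, -0.138]
wrist_force: [-0.1, -0.3, -1.0]
width: 0.0008
grip_force: 0.0
```

Emit:
{"fn": "step_arm", "kwargs": {
  "targets": [
    {"offset":[0,0,-0.02],"rot":[0,0,0]},
    {"offset":[0,0,-0.035],"rot":[0,0,0]},
    {"offset":[0,0,-0.035],"rot":[0,0,0]}
  ]
}}

```text
time_s: 11.62
tool_pos: [0.6496, 0.1744, 0.0081]
orientation: [2.456, 1.846, -0.134]
wrist_force: [-0.6, 0.2, -0.5]
width: 0.0006
grip_force: 0.0
```

Emit:
{"fn": "step_arm", "kwargs": {
  "targets": [
    {"offset":[-0.01,-0.035,-0.002],"rot":[0,0,0]},
    {"offset":[-0.018,-0.06,-0.003],"rot":[0,0,0]},
    {"offset":[-0.022,-0.075,-0.003],"rot":[0,0,0]},
    {"offset":[-0.025,-0.085,-0.003],"rot":[0,0,0]},
    {"offset":[-0.027,-0.093,-0.003],"rot":[0,0,0]}
  ]
}}

```text
time_s: 12.25
tool_pos: [0.6411, 0.1461, 0.0063]
orientation: [2.457, 1.846, -0.135]
wrist_force: [0.7, 1.2, 0.9]
width: 0.0003
grip_force: 0.7
```

Emit:
{"fn": "step_arm", "kwargs": {
  "targets": [
    {"offset":[0,0,0],"rot":[0,0,0]},
    {"offset":[0,0,0],"rot":[0,0,0]}
  ]
}}

```text
time_s: 12.5
tool_pos: [0.6409, 0.1461, 0.0059]
orientation: [2.457, 1.846, -0.136]
wrist_force: [0.2, -0.9, -0.3]
width: 0.0004
grip_force: 0.0
```

Emit:
{"fn": "step_arm", "kwargs": {
  "targets": [
    {"offset":[0.01,0.035,0],"rot":[0,0,0]},
    {"offset":[0.027,0.093,0.02],"rot":[0,0,0]},
    {"offset":[0.027,0.093,0.2],"rot":[0,0,0]},
    {"offset":[0.027,0.093,0.38],"rot":[0.03,-0.01,0]},
    {"offset":[0.05,0,0.397],"rot":[0.067,-0.02,0]}
  ]
}}

```text
time_s: 13.12
tool_pos: [0.6576, 0.1486, 0.13]
orientation: [2.507, 1.89, 0.013]
wrist_force: [1.4, -0.1, -0.2]
width: 0.0007
grip_force: 0.0
```

Emit:
{"fn": "step_arm", "kwargs": {
  "targets": [
    {"offset":[0.004,-0.143,0],"rot":[0,0,0]},
    {"offset":[0.004,-0.143,0],"rot":[0,0,0]},
    {"offset":[0.004,-0.143,0],"rot":[0,0,0]}
  ]
}}

```text
time_s: 13.5
tool_pos: [0.6573, 0.1042, 0.125]
orientation: [-2.511, -1.887, 0.0]
wrist_force: [0.4, 0.3, 0.3]
width: 0.0007
grip_force: 0.0
```

```bash
python3 heel.py 5
python3 - <<'E'
import cv2
i=cv2.imread("pics/w5.png")
for c in(200,290): print(c,[int(v) for v in i[168:184,c-3:c+4,2].mean(1)])
for c in(235,248,262): print(c,[tuple(int(x) for x in v) for v in i[164:182,c-2:c+3].mean(1)])
cv2.imwrite("pics/w5c.png",cv2.resize(i[100:220,40:340],None,fx=2.6,fy=2.6,interpolation=cv2.INTER_CUBIC))
E
```

```text
cam local [ 77. 172.] 0.305
0.125 0.036 [[224.6, 178.5], [265.2, 178.6]]
0.125 0.014 [[228.7, 173.8], [266.3, 173.9]]
0.125 0.0135 [[228.8, 173.7], [266.4, 173.8]]
0.125 0 [[231.1, 171.2], [267.0, 171.2]]
0.135 0 [[230.7, 159.1], [266.9, 159.2]]
0.167 0 [[229.4, 119.3], [266.6, 119.4]]
(0, 418, 83, 2) [(array([-206.1, -126.9]), array([-123.4, -125.4])), (array([-193.9, -113.9]), array([-114.7, -112.5]))]
(162, 410, 244, 10) [(array([ -42.8, -126.4]), array([ 201.9, -114.8])), (array([ -37.6, -113.5]), array([ 196.5, -102.4]))]
(404, 362, 5, 24) [(array([196.9, -85.3]), array([200.7, -59.2])), (array([191.7, -74.2]), array([195.4, -49.2]))]
(284, 316, 7, 76) [(array([ 79.7, -92.6]), array([ 85.9, -10. ])), (array([ 79.6, -81.1]), array([85.5, -2.2]))]
(272, 316, 6, 76) [(array([ 68.2, -92.6]), array([ 73.2, -10.1])), (array([ 68.6, -81.2]), array([73.4, -2.2]))]
(229, 171, 39, 5) [(array([ 33.2, 121.8]), array([ 65. , 125.2])), (array([ 35.1, 123.9]), array([ 65.5, 127.2]))]
(96, 115, 52, 61) [(array([-72.7, 121.6]), array([-34.9, 170.3])), (array([-66.2, 123.7]), array([-30. , 170.3]
[... 426 characters left out ...]
, 178, 224), (124, 191, 230), (154, 175, 190), (165, 168, 169), (168, 172, 174), (183, 188, 191), (219, 224, 225), (234, 238, 240)]
248 [(53, 51, 51), (54, 50, 50), (54, 50, 51), (53, 50, 50), (54, 51, 50), (54, 48, 47), (54, 51, 54), (59, 84, 101), (71, 127, 159), (79, 148, 186), (95, 172, 218), (124, 191, 230), (152, 174, 189), (164, 167, 169), (168, 172, 173), (182, 187, 190), (219, 224, 226), (234, 238, 240)]
262 [(53, 50, 49), (55, 52, 52), (52, 49, 49), (55, 50, 51), (53, 50, 50), (52, 48, 47), (53, 50, 51), (57, 74, 87), (69, 116, 143), (78, 143, 180), (90, 166, 209), (123, 189, 229), (153, 175, 190), (164, 167, 169), (168, 172, 173), (181, 187, 189), (217, 223, 225), (233, 237, 239)]
```

View pics/w5c.png

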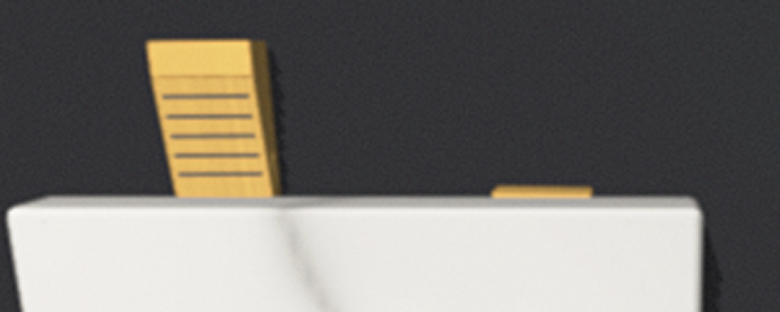

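The heel now stands about 1.0 mm proud: the sliver at (542,190) in the crop, with the other shim still at (210,120). One small correction remains.

Emit:
{"fn": "step_arm", "kwargs": {
  "targets": [
    {"offset":[-0.01,0.12,0],"rot":[-0.03,0.01,0]},
    {"offset":[-0.027,0.239,0],"rot":[-0.067,0.02,0]},
    {"offset":[-0.027,0.239,-0.1],"rot":[-0.067,0.02,0]},
    {"offset":[-0.027,0.239,-0.25],"rot":[-0.067,0.02,0]},
    {"offset":[-0.027,0.239,-0.36],"rot":[-0.067,0.02,0]}
  ]
}}

```text
time_s: 14.18
tool_pos: [0.6482, 0.1765, 0.015]
orientation: [2.456, 1.849, -0.138]
wrist_force: [0.2, 0.5, 0.9]
width: 0.0
grip_force: 0.0
```

Emit:
{"fn": "step_arm", "kwargs": {
  "targets": [
    {"offset":[0,0,-0.02],"rot":[0,0,0]},
    {"offset":[0,0,-0.036],"rot":[0,0,0]},
    {"offset":[-0.01,-0.035,-0.036],"rot":[0,0,0]},
    {"offset":[-0.02,-0.07,-0.036],"rot":[0,0,0]},
    {"offset":[-0.02,-0.07,-0.036],"rot":[0,0,0]}
  ]
}}

```text
time_s: 14.8
tool_pos: [0.6433, 0.1528, 0.0072]
orientation: [2.458, 1.844, -0.135]
wrist_force: [1.0, 0.3, -0.3]
width: 0.0002
grip_force: 0.0
```

Emit:
{"fn": "step_arm", "kwargs": {
  "targets": [
    {"offset":[0,0,0],"rot":[0,0,0]}
  ]
}}

```text
time_s: 14.92
tool_pos: [0.6433, 0.1538, 0.0068]
orientation: [2.457, 1.846, -0.135]
wrist_force: [0.2, 0.2, 0.2]
width: 0.0002
grip_force: 0.0
```

Emit:
{"fn": "step_arm", "kwargs": {
  "targets": [
    {"offset":[-0.004,-0.012,0],"rot":[0,0,0]},
    {"offset":[-0.006,-0.02,0],"rot":[0,0,0]},
    {"offset":[-0.008,-0.025,0],"rot":[0,0,0]},
    {"offset":[-0.009,-0.029,0],"rot":[0,0,0]},
    {"offset":[-0.009,-0.029,0],"rot":[0,0,0]}
  ]
}}

```text
time_s: 15.55
tool_pos: [0.6404, 0.1452, 0.0064]
orientation: [2.457, 1.846, -0.136]
wrist_force: [0.0, -0.2, 0.2]
width: 0.0002
grip_force: 0.1
```

Emit:
{"fn": "step_arm", "kwargs": {
  "targets": [
    {"offset":[0.01,0.035,0],"rot":[0,0,0]},
    {"offset":[0.027,0.093,0.02],"rot":[0,0,0]},
    {"offset":[0.027,0.093,0.2],"rot":[0,0,0]},
    {"offset":[0.027,0.093,0.38],"rot":[0.03,-0.01,0]},
    {"offset":[0.05,0,0.397],"rot":[0.067,-0.02,0]}
  ]
}}

```text
time_s: 16.18
tool_pos: [0.657, 0.1477, 0.1304]
orientation: [2.507, 1.89, 0.013]
wrist_force: [0.7, -1.0, -0.9]
width: 0.0003
grip_force: 0.0
```

Emit:
{"fn": "step_arm", "kwargs": {
  "targets": [
    {"offset":[0.005,-0.14,0],"rot":[0,0,0]},
    {"offset":[0.005,-0.14,0],"rot":[0,0,0]},
    {"offset":[0.005,-0.14,0],"rot":[0,0,0]}
  ]
}}

```text
time_s: 16.55
tool_pos: [0.657, 0.1041, 0.1254]
orientation: [-2.511, -1.887, 0.0]
wrist_force: [-0.4, 0.9, 0.3]
width: 0.0004
grip_force: 0.0
```

```bash
python3 heel.py 6|sed -n '2,6p'
python3 - <<'E'
import cv2
i=cv2.imread("pics/w6.png")
for c in(200,290): print(c,[int(v) for v in i[168:184,c-3:c+4,2].mean(1)])
for c in(235,248,262): print(c,[int(v[2]) for v in i[168:184,c-2:c+3].mean(1)],[int(v[0]) for v in i[168:184,c-2:c+3].mean(1)])
E
```

```text
0.125 0.036 [[225.0, 178.3], [265.5, 178.4]]
0.125 0.014 [[229.1, 173.6], [266.7, 173.7]]
0.125 0.0135 [[229.2, 173.5], [266.7, 173.6]]
0.125 0 [[231.4, 171.0], [267.3, 171.0]]
0.135 0 [[231.0, 159.0], [267.2, 159.0]]
200 [49, 50, 50, 50, 49, 47, 59, 110, 164, 176, 179, 199, 230, 240, 238, 236]
290 [50, 50, 50, 49, 50, 49, 56, 105, 160, 172, 174, 193, 226, 237, 236, 233]
235 [49, 49, 47, 59, 113, 169, 189, 192, 176, 170, 176, 198, 229, 240, 238, 235] [53, 52, 53, 54, 62, 72, 86, 117, 158, 166, 170, 189, 223, 234, 232, 230]
248 [50, 49, 48, 54, 102, 160, 181, 185, 173, 170, 176, 196, 229, 239, 238, 236] [54, 53, 54, 53, 60, 72, 82, 115, 158, 167, 169, 187, 223, 233, 232, 230]
262 [51, 51, 49, 50, 87, 143, 174, 175, 169, 170, 176, 195, 229, 239, 237, 234] [54, 54, 54, 52, 58, 68, 78, 112, 156, 166, 170, 187, 222, 233, 231, 228]
```

The heel is flush, to within about 0.2 mm. Now I press corner a again.

Emit:
{"fn": "step_arm", "kwargs": {
  "targets": [
    {"offset":[0.004,0.002,-0.1],"rot":[0,0,0]},
    {"offset":[0.004,0.002,-0.2],"rot":[0,0,0]},
    {"offset":[0.004,0.002,-0.26],"rot":[0,0,0]},
    {"offset":[0.004,0.002,-0.282],"rot":[0,0,0]},
    {"offset":[0.004,0.002,-0.282],"rot":[0,0,0]}
  ]
}}

```text
time_s: 17.23
tool_pos: [0.6583, 0.1041, 0.0412]
orientation: [2.511, 1.887, 0.001]
wrist_force: [-0.6, -0.1, -0.3]
width: 0.0004
grip_force: 0.0
```

Emit:
{"fn": "step_arm", "kwargs": {
  "targets": [
    {"offset":[0,0,-0.004],"rot":[0,0,0]},
    {"offset":[0,0,-0.008],"rot":[0,0,0]},
    {"offset":[0,0,-0.011],"rot":[0,0,0]},
    {"offset":[0,0,-0.014],"rot":[0,0,0]},
    {"offset":[0,0,-0.014],"rot":[0,0,0]}
  ]
}}

```text
time_s: 17.85
tool_pos: [0.6581, 0.1038, 0.0366]
orientation: [-2.511, -1.887, 0.0]
wrist_force: [-0.6, 0.2, 0.2]
width: 0.0005
grip_force: 0.0
```

Emit:
{"fn": "step_arm", "kwargs": {
  "targets": [
    {"offset":[0,0,-0.002],"rot":[0,0,0]},
    {"offset":[0,0,-0.003],"rot":[0,0,0]},
    {"offset":[0,0,-0.003],"rot":[0,0,0]}
  ]
}}

```text
time_s: 18.23
tool_pos: [0.6582, 0.1038, 0.0359]
orientation: [2.511, 1.887, 0.0]
wrist_force: [-0.7, -0.0, 1.8]
width: 0.0007
grip_force: 1.1
```

Emit:
{"fn": "step_arm", "kwargs": {
  "targets": [
    {"offset":[0,0,-0.002],"rot":[0,0,0]},
    {"offset":[0,0,-0.003],"rot":[0,0,0]},
    {"offset":[0,0,-0.004],"rot":[0,0,0]},
    {"offset":[0,0,-0.004],"rot":[0,0,0]}
  ]
}}

```text
time_s: 18.73
tool_pos: [0.6583, 0.1039, 0.0354]
orientation: [2.511, 1.887, 0.001]
wrist_force: [-3.8, -0.5, 10.6]
width: 0.0003
grip_force: 4.5
```

It is firm now: 10.6 N with about 0.5 mm of travel. I'll retreat.

Emit:
{"fn": "step_arm", "kwargs": {
  "targets": [
    {"offset":[0,0,0.01],"rot":[0,0,0]},
    {"offset":[0,0,0.05],"rot":[0,0,0]},
    {"offset":[0,0,0.2],"rot":[0,0,0]},
    {"offset":[0,0,0.29],"rot":[0,0,0]},
    {"offset":[0,0,0.29],"rot":[0,0,0]}
  ]
}}

```text
time_s: 19.35
tool_pos: [0.659, 0.1039, 0.1242]
orientation: [2.51, 1.886, 0.006]
wrist_force: [-0.0, 1.1, -0.4]
width: 0.0002
grip_force: 0.0
```

```bash
python3 heel.py 7|sed -n '3p;5p'
python3 - <<'E'
import cv2
i=cv2.imread("pics/w7.png")
for c in(200,290): print(c,[int(v) for v in i[168:184,c-3:c+4,2].mean(1)])
for c in(235,248,262): print(c,[int(v[2]) for v in i[168:184,c-2:c+3].mean(1)])
E
```

```text
0.125 0.014 [[225.7, 174.6], [263.5, 174.6]]
0.125 0 [[228.1, 171.9], [264.2, 171.9]]
200 [50, 51, 50, 50, 50, 51, 46, 55, 106, 164, 175, 177, 195, 227, 241, 239]
290 [50, 50, 51, 50, 51, 50, 47, 55, 104, 161, 171, 173, 190, 225, 238, 237]
235 [50, 51, 49, 48, 55, 110, 170, 184, 188, 172, 170, 175, 193, 227, 239, 238]
248 [50, 50, 50, 48, 52, 93, 151, 178, 182, 171, 169, 175, 193, 227, 240, 238]
262 [50, 50, 49, 49, 50, 76, 125, 161, 166, 168, 170, 174, 192, 226, 240, 238]
```

Emit:
{"fn": "step_arm", "kwargs": {
  "targets": [
    {"offset":[-0.05,0.15,0.1],"rot":[0,0,0]},
    {"offset":[-0.1,0.3,0.2],"rot":[0,0,0]},
    {"offset":[-0.2,0.45,0.3],"rot":[0,0,0]},
    {"offset":[-0.3,0.6,0.3],"rot":[0,0,0]},
    {"offset":[-0.4,0.75,0.3],"rot":[0,0,0]}
  ]
}}

```text
time_s: 20.02
tool_pos: [0.5367, 0.3299, 0.2102]
orientation: [-2.511, -1.887, 0.003]
wrist_force: [0.4, 0.8, -0.9]
width: 0.0005
grip_force: 0.0
```

Emit:
{"fn": "step_arm", "kwargs": {
  "targets": [
    {"offset":[-0.1,0.2,0],"rot":[0,0,0]},
    {"offset":[-0.2,0.3,0],"rot":[0,0,0]},
    {"offset":[-0.2,0.3,0],"rot":[0,0,0]}
  ]
}}

```text
time_s: 20.4
tool_pos: [0.4758, 0.4207, 0.2099]
orientation: [-2.508, -1.892, 0.004]
wrist_force: [0.6, -0.4, -1.0]
width: 0.0004
grip_force: 0.0
```

Run:
```python
from cell import ctrl
import cv2
cv2.imwrite("pics/top8.png",ctrl.grab_frame("top")["img"][:,:,::-1])
```

```text
(no output)
```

View pics/top8.png

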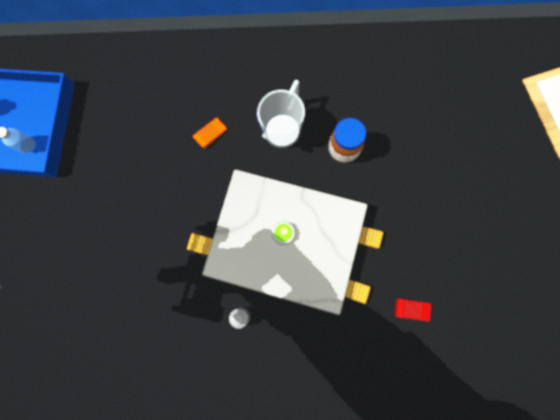

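The final top view shows everything where it was. The slab's corners are still at (233,171) and (367,205), the other three shims are in place, and shim a is hidden flush under the side.

```bash
python3 -c "
from cell import ctrl
print(ctrl.finish_job())"
```

```text
the job is handed in; nothing more can be done
None
```

The far left corner (a) was the one that gave; its shim is now in flush to about 0.2 mm, the corner pressed firm afterwards, and the job is handed in with the arm clear. I pressed only corners d (firm) and a, not b or c.

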